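# Shut the keepsake chest's locked sliding lid

### The arm

A 6-joint arm with a two-finger parallel gripper is mounted at the origin on the work surface. World frame = base frame: x ahead of the robot, y to its left, z up, the work surface at z = 0. Lengths are in m, angles in rad, forces in N, time in s.
With the tool pointing down it reaches from about 0.3 to 0.85 m from the base axis. Payload 4.2 kg.
Tool frame: the origin (TCP) lies at the very end of the fingers, on their centre line; the grasp point (between the pads) lies manip.tcp_to_grasp behind it (manip.tcp_to_grasp is the distance from the TCP to the grasp point, in m); z points along the fingers, y is the line along which they close (so a half turn about z gives the same grasp; the last joint's range is limited). The gripper opens to 91 mm and grips with 3 to 60 N. Pads are 32 mm wide; open, the fingers measure 118 mm over their backs; the gripper's body (76 mm by 178 mm) begins 60 mm behind the grasp point.
Start: joints at [-1.166, 0.32, 1.565, -0, 1.257, -0.02], TCP at [0.237, -0.524, 0.214] pointing down, gripper open.
Joint ranges: [-3.11, 3.11], [-0.84, 2.01], [0.21, 2.61], [-1.34, 4.49], [0.05, 2.63], [-2.56, 2.56]. Speed limits (rad/s): [2.57, 2.57, 3.14, 3.14, 3.14, 3.14].

### API

Orientations are given as a unit quaternion [w, x, y, z].
In Python, from workcell import manip gives the robot as it stands. Calls block until the motion is done:
- manip.goto(position, orientation): joint-space move of the TCP to a pose.
- manip.move_linear(position, frame=None, velocity=0.15): straight line of the TCP; frame=None keeps the orientation; velocity is the mean speed in m/s.
- manip.move_j(angles): joint-space move.
- manip.gripper_to(opening, effort=None): finger opening in m; effort is the grip in N (None keeps the last); returns when the fingers have stopped.
- manip.hold(seconds).
- manip.ik(position, orientation): joint angles nearest the present ones, or None.
- manip.snapshot(name): name is "scene" or "top"; returns a dict with "pixels" (400x640x3 uint8, red, green, blue), "fx", "fy", "cx", "cy" (pixels), "extrinsics" (4x4, takes a point from camera to world coordinates). Camera axes: x right, y up, looking along -z (the intrinsics and any distortion apply to the point x, -y, -z); pixel columns grow to the right and rows downward; lengths in m; the calibration is good to about 2 mm. A picture is of the moment at which its call begins. There is no depth.
A pose or a line that the arm cannot do raises manip.MotionError and nothing moves.
- manip.hand_in(): hands the job in; it is judged then, once.
Trained networks look in the newest picture that a camera, given by its name, has taken for a name from the list of things; names that differ only in an ending like _2 or _b are one class to them, and where a whole thing is asked for, a point or a joint stands for the part that bears it (a point fixed in the world has none). Each returns a list of dicts, best first, with "p" (0 to 1); they miss things now and then, are a little off and sometimes report something else, mostly with a low value. They report only what shows in the picture. A call takes as long as a camera call.
- manip.boxes_of(camera, thing): "box" ([left, top, width, height] in pixels, round what is visible of it).
- manip.masks_of(camera, thing): "pixels" (400x640 bool, what is visible of it) and "box" ([left, top, width, height] in pixels, round what is visible of it).
Readings, each from a call of its own:
- manip.current_time(): time.
- manip.current_qpos(): joint angles.
- manip.current_joint_velocities(): joint speeds.
- manip.current_effort(): joint torques, N m.
- manip.current_position(): TCP position.
- manip.current_orientation(): TCP orientation.
- manip.current_wrist_force(): force on the tool from outside, world axes, zero at the start.
- manip.current_ft_torque(): the same for the moment, N m.
- manip.current_gripper_width(): finger opening in m.
- manip.current_grasp_force(): force on a finger pad.
Only numpy, scipy, OpenCV 4.12 (cv2) and the standard library are available. Lean on these libraries where they do the work, as an engineer would, in place of code of your own. Each camera call takes 0.05 s, during which the arm holds its last target. There are 200 camera calls.

### The job

Close the keepsake chest for packing: with the fingertips press the square lock button on its sliding lid and, keeping it held down all the way, push the lid over the open bay until it meets the end stop. Then let the button spring up so that the lid is locked shut, and move away. Nothing needs gripping; leave the other things on the table and in the chest where they are.

Things in the scene. Friction and masses are not known exactly. Their poses are not given: they have to be found in the camera images.
- chest: wooden keepsake chest, 300 x 190 mm, 96 mm high over its aluminium side rails, heavy and fixed; origin at the centre of its underside, x along its length the way the lid shuts (towards the open bay), z up. The lid, 157 x 168 x 8 mm, slides level along chest x, its upper face 80 mm above the table; the rails stand 16 mm higher, at y = +-76 to +-95 mm
- finger_rest (a point): middle of the upright back face, at its top edge, of the brass bar that stands on the lid directly ahead of the button (in the shutting direction): 64 mm wide across the chest, top 100 mm above the table, 23 mm ahead of the button's centre, sloping down on its far side; fingers may push against it
- button_top (a point): centre of the upper face of the square steel lock button on the lid, 40 x 40 mm, 94 mm above the table when up and 86 mm when fully pressed; it moves with the lid, and lies on the chest's centre line (chest y = 0), 38.5 mm behind the chest's centre when the lid is fully open
- lock_button (a joint): how far the button is pressed, m: 0 up, 0.008 fully down. A spring pushes it up: about 2 N to start, 6 N fully down. Pressed less than 4 mm, its catch stands in teeth about 11 mm apart along the whole travel and the lid is locked (2 to 8 mm of play); pressed deeper, the lid is free
- lid (a joint): how far the lid has been slid, m: about 0 open, 0.120 against the end stop, growing along chest x. About 2 N of friction. The catch springs up behind the last tooth only from 0.1185 on
- lid_front (a point): middle of the lid's leading edge at its upper face; reaches stop_edge when shut
- stop_edge (a point): middle of the end stop's inner face, level with the lid's upper face; fixed on the chest 140 mm ahead of its centre
- sake_cup: blue sake cup, 52 mm across, 42 mm high, in the open bay of the chest; origin at its underside; leave it; the lid passes over it
- figure: small clay figure, 36 mm across, 46 mm high, in the open bay; origin at its underside; leave it; the lid passes over it
- tape_roll: roll of packing tape lying flat, 100 mm across, 48 mm high, beside the chest; origin at its underside; leave it
- tea_tin: tea tin, 68 mm across, 85 mm high, beside the chest; origin at its underside; leave it
- wood_box: closed small wooden box, 110 x 70 x 50 mm, beside the chest; origin at its underside; leave it
- mug: white mug, 80 mm across, 88 mm high; origin at its underside; leave it
- vase: green glass vase, 80 mm across, 130 mm high; origin at its underside; leave it

How it is judged:
By the outcome, as a careful person would: the job done as asked, in the order asked, and still so for the second after the job is handed in, with the robot touching nothing.
It also fails if it takes over 38 s, if anything falls off the work surface, if the arm or the gripper's body presses on something with over 40 N, if the wrist force passes 120 N, or if a joint passes its speed limit or range.

## Working session

There is one attempt and no reset: what is moved stays moved. The work goes in short steps, each a Python script; the robot and the scene stay as the last script left them, time stands still between calls to the robot, and variables do not carry over. Pictures are saved under pics/ and viewed, at most 10 in all, crops included, and the job is handed in when it is done.

```bash
mkdir -p pics
cat > h.py <<'E'
import numpy as np, cv2
from workcell import manip
def ray(s,u,v):
    E=np.array(s["extrinsics"]); d=np.array([(u-s["cx"])/s["fx"],-(v-s["cy"])/s["fy"],-1.])
    return E[:3,3],E[:3,:3]@d
def onz(s,u,v,z):
    o,d=ray(s,u,v); return o+d*(z-o[2])/d[2]
def proj(s,p):
    E=np.array(s["extrinsics"]); q=E[:3,:3].T@(np.array(p)-E[:3,3]); return s["cx"]+s["fx"]*q[0]/-q[2], s["cy"]-s["fy"]*q[1]/-q[2]
def save(s,n): cv2.imwrite("pics/"+n,cv2.cvtColor(s["pixels"],cv2.COLOR_RGB2BGR))
E
python3 - <<'E'
from h import *
print(manip.current_time(),manip.current_orientation())
for c in("top","scene"):
    s=manip.snapshot(c); save(s,c+"0.png"); print(c,{k:s[k] for k in s if k not in("pixels",)})
    for t,z in(("lock_button",.094),("chest",.096),("lid",.08),("finger_rest",.1),("tea_tin",.085),("vase",.13),("mug",.088)):
        for m in manip.masks_of(c,t)[:2]:
            v,u=np.nonzero(m["pixels"]); 
            if len(u)==0: continue
            r=cv2.minAreaRect(np.c_[u,v].astype(np.float32)); print(t,round(m["p"],2),m["box"],np.round(r[0],1),np.round(onz(s,*r[0],z),4))
E
```

```text
0.0 [-8.70609782e-04  9.77529556e-01  2.10796547e-01 -1.60584462e-04]
top {'fx': 436.4646369208993, 'fy': 436.4646369208993, 'cx': 318.36330833568053, 'cy': 200.6955455461978, 'extrinsics': array([[-0.01816785,  0.99189695, -0.12573933,  0.37992226],
       [-0.99983153, -0.01769442,  0.0048811 , -0.01854702],
       [ 0.00261667,  0.12580682,  0.99205131,  1.3115353 ],
       [ 0.        ,  0.        ,  0.        ,  1.        ]])}
lock_button 0.49 [331.6, 177.9, 14.5, 23.1] [337.8 188.3] [ 0.5685 -0.0801  0.094 ]
chest 0.86 [276.9, 138.9, 110.8, 126.1] [330.2 199.2] [ 0.5375 -0.0578  0.096 ]
lid 0.83 [303.5, 149.3, 77.5, 72.8] [341.  183.1] [ 0.5857 -0.0902  0.08  ]
lid 0.39 [274.0, 137.5, 115.6, 124.8] [330.7 199.5] [ 0.5389 -0.0597  0.08  ]
finger_rest 0.64 [307.3, 145.2, 68.8, 73.9] [341.  183.4] [ 0.5815 -0.0889  0.1   ]
tea_tin 0.8 [353.9, 237.4, 26.6, 23.6] [365.  248.5] [ 0.3984 -0.1524  0.085 ]
vase 0.9 [451.9, 182.7, 35.2, 27.0] [467.9 197. ] [ 0.5327 -0.4332  0.13  ]
mug 0.63 [151.5, 253.7, 35.0, 36.8] [167.6 273.1] [0.3406 0.396  0.088 ]
scene {'fx': 413.04441912976733, '
[... 366 characters left out ...]
,  0.00000000e+00,  0.00000000e+00,
         1.00000000e+00]])}
lock_button 0.55 [284.9, 185.9, 13.4, 10.4] [290.5 192. ] [ 0.5761 -0.0717  0.094 ]
lock_button 0.26 [315.3, 148.0, 18.4, 18.1] [322.5 157. ] [ 0.4177 -0.1341  0.094 ]
chest 0.87 [247.5, 164.8, 106.2, 69.7] [302.8 201.4] [ 0.5685 -0.0209  0.096 ]
lid 0.83 [255.4, 171.1, 52.2, 42.6] [282.5 192.5] [ 0.5897 -0.0943  0.08  ]
finger_rest 0.97 [254.9, 175.3, 55.9, 35.1] [283.5 192. ] [ 0.5948 -0.0787  0.1   ]
tea_tin 0.94 [312.4, 146.5, 19.1, 18.1] [322.5 156.5] [ 0.4107 -0.1434  0.085 ]
vase 0.96 [225.2, 107.8, 18.5, 34.2] [236.  125.5] [ 0.5777 -0.3797  0.13  ]
mug 0.66 [453.6, 255.9, 43.0, 53.1] [473.5 280.2] [0.3708 0.4202 0.088 ]
```

View pics/top0.png

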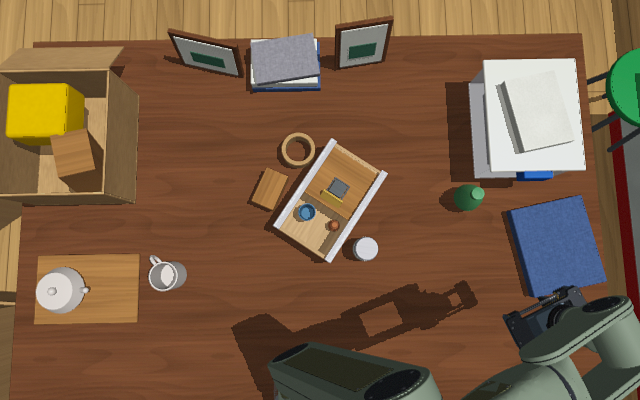

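View pics/scene0.png

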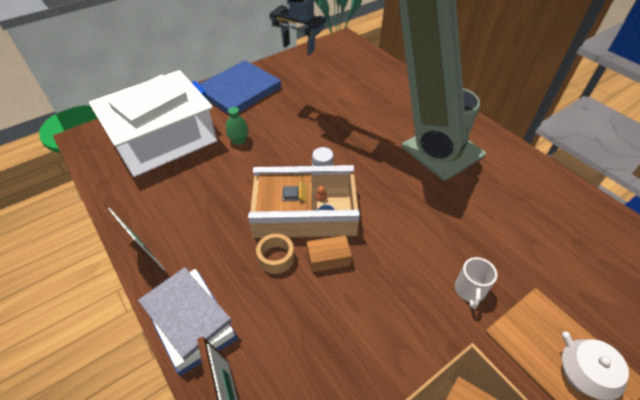

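Top view: the chest is centred at about (330,200), with white rails, the button at (338,188) and the brass bar just to its lower left. The lid shuts towards the lower left, over the cup (306,213) and the figure (333,225). The tin at (365,248) is close by. Next I'll zoom in for a pose fit.

Run:
```python
import cv2,numpy as np
a=cv2.imread("pics/top0.png")[130:272,260:400]; b=cv2.imread("pics/scene0.png")[150:250,240:370]
f=4
A=cv2.resize(a,None,fx=f,fy=f,interpolation=cv2.INTER_CUBIC); cv2.imwrite("pics/tc.png",A)
B=cv2.resize(b,None,fx=5,fy=5,interpolation=cv2.INTER_CUBIC); cv2.imwrite("pics/sc.png",B)
```

```text
(no output)
```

View pics/tc.png

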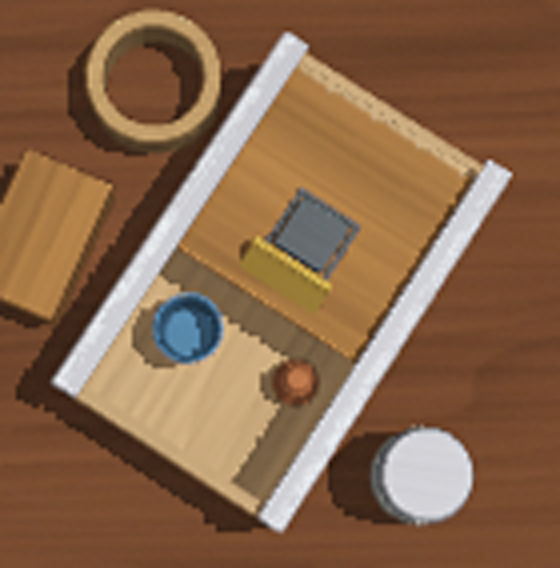

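View pics/sc.png

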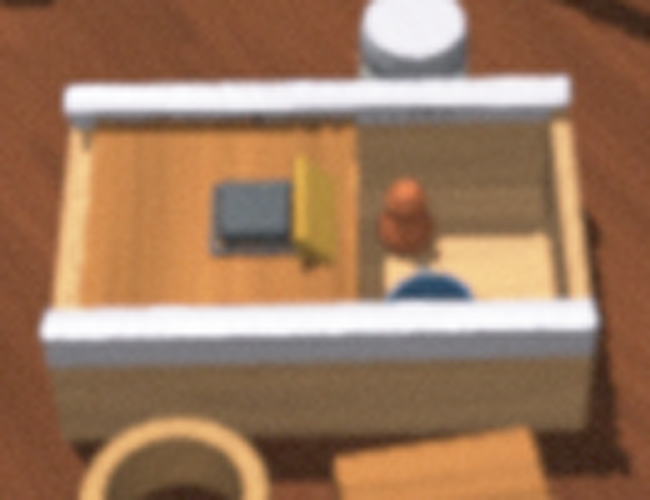

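```bash
cat > fit.py <<'E'
from h import *
from scipy.optimize import least_squares
S={c:manip.snapshot(c) for c in("top","scene")}
g=lambda p,f,o:(np.array(p)+.5)/f-.5+o
X=.15;Y=.095;y=.076;z=.096
O=[("top",g(p,4,(260,130)),q) for p,q in[((288,31),(-X,-Y,z)),((53,380),(X,-Y,z)),((72,397),(X,-y,z)),((258,517),(X,y,z)),((280,532),(X,Y,z)),((512,173),(-X,Y,z)),((488,158),(-X,y,z)),((309,44),(-X,-y,z))]]
O+=[("scene",g(p,5,(240,150)),q) for p,q in[((65,88),(-X,Y,z)),((570,76),(X,Y,z)),((42,338),(-X,-Y,z)),((598,328),(X,-Y,z))]]
B=[("top",g((316,229),4,(260,130)),0),("scene",g((253,210),5,(240,150)),0)]
def w(t,q): c,s=np.cos(t[2]),np.sin(t[2]); return np.array([t[0]+c*q[0]-s*q[1],t[1]+s*q[0]+c*q[1],q[2]])
def run(cams):
    f=lambda t:np.ravel([np.array(proj(S[c],w(t,q)))-p for c,p,q in O if c in cams])
    r=least_squares(f,[.54,-.06,2.6],loss="soft_l1"); print(cams,np.round(r.x,4),np.round(f(r.x),1).tolist()); return r.x
for cams in(("top",),("scene",),("top","scene")): T=run(cams)
for c,p,_ in B:
    P=onz(S[c],*p,.094); R=T[2]; d=P[:2]-T[:2]; print(c,"button",np.round(P,4),"chest",np.round([d@[np.cos(R),np.sin(R)],d@[-np.sin(R),np.cos(R)]],4))
E
python3 fit.py
```

```text
('top',) [ 0.539  -0.0588  2.5435] [-0.4, -0.2, -0.3, 0.2, 0.6, -0.3, -0.1, -0.1, 0.1, -0.1, -0.1, 0.2, 0.2, 0.3, -0.0, 0.1]
('scene',) [ 0.5425 -0.0554  2.5457] [0.5, 0.0, -0.4, 0.4, 0.0, 0.1, -0.1, -0.3]
('top', 'scene') [ 0.5397 -0.0583  2.544 ] [-0.6, -0.4, -0.4, -0.0, 0.5, -0.5, -0.3, -0.4, -0.0, -0.3, -0.3, -0.1, 0.0, 0.0, -0.3, -0.1, 0.9, -1.0, -0.2, -0.5, 0.4, -1.1, -0.0, -1.4]
top button [ 0.5725 -0.0825  0.094 ] chest [-0.0408  0.0015]
scene button [ 0.576  -0.0735  0.094 ] chest [-0.0385 -0.0078]
```

```bash
cat >> h.py <<'E'
from scipy.spatial.transform import Rotation as Rn
C=np.array([.540,-.0577]); YAW=2.544; ex=np.array([np.cos(YAW),np.sin(YAW)])
def P(x,z): return [*(C+ex*x),z]
def quat(k):
    xx=np.r_[ex,0]*k; zz=np.array([0,0,-1.]); q=Rn.from_matrix(np.c_[xx,np.cross(zz,xx),zz]).as_quat(); return q[[3,0,1,2]]
def st(*a): print(*a,round(manip.current_time(),2),np.round(manip.current_position(),4),np.round(manip.current_wrist_force(),1))
E
python3 - <<'E'
from h import *
print(manip.tcp_to_grasp)
for k in(1,-1):
    for x in(-.035,.1): 
        j=manip.ik(P(x,.085),quat(k)); print(k,x,None if j is None else np.round(j,2))
k=min((1,-1),key=lambda k:9 if manip.ik(P(-.035,.085),quat(k)) is None else abs(manip.ik(P(-.035,.085),quat(k))[5]))
open("k","w").write(str(k))
manip.gripper_to(0.0); st("closed")
manip.goto(P(-.037,.2),quat(k)); st("above")
manip.move_linear(P(-.037,.115)); st("near")
for c in("top","scene"): s=manip.snapshot(c); save(s,c+"1.png")
a=cv2.imread("pics/top1.png")[130:272,260:400]; b=cv2.imread("pics/scene1.png")[120:240,240:370]
h=np.zeros((480,800,3),np.uint8); h[:406,:400]=cv2.resize(a,(400,406),interpolation=2); h[:369,400:]=cv2.resize(b,(400,369),interpolation=2); cv2.imwrite("pics/c1.png",h)
E
```

```text
0.0188
1 -0.035 [-0.16  0.43  1.75 -0.    0.97 -1.13]
1 0.1 [-0.03  0.27  2.01 -0.    0.86 -1.  ]
-1 -0.035 [-0.16  0.43  1.75 -0.    0.97  2.01]
-1 0.1 [-0.03  0.27  2.01 -0.    0.86  2.14]
closed 2.27 [ 0.237  -0.5239  0.214 ] [ 0.1  0.4 -0.6]
above 4.28 [ 0.5705 -0.0794  0.2   ] [-0.2  0.3 -1.4]
near 4.99 [ 0.5712 -0.0789  0.1157] [ 0.1 -0.2 -0.5]
```

View pics/c1.png

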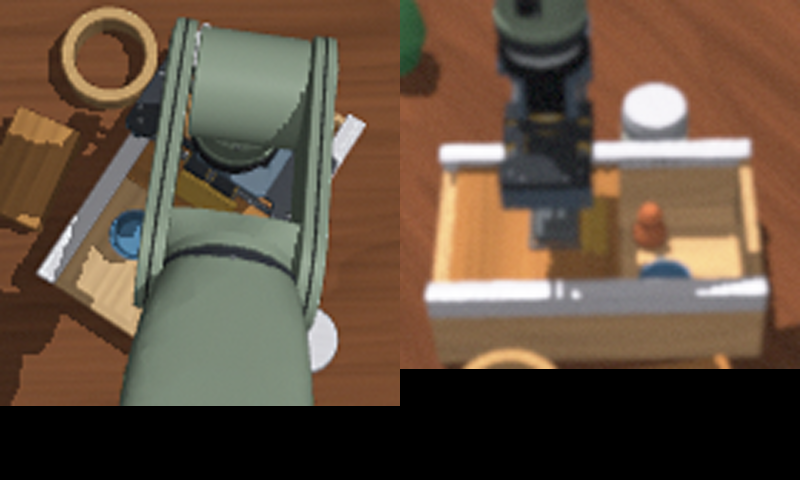

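The fingers (scene half, about (553,240)) are directly over the button, with the bar just ahead at (595,225). Now I'll press.

Run:
```python
from h import *
for z in(.098,.091,.088,.086,.0845,.083):
    manip.move_linear(P(-.037,z),velocity=.04); st("z",z)
    if manip.current_wrist_force()[2]>15: break
```

```text
z 0.098 5.67 [ 0.5706 -0.0785  0.0978] [0.3 0.6 0.4]
z 0.091 5.99 [ 0.5715 -0.0786  0.0915] [1.3 0.1 3.3]
z 0.088 6.24 [ 0.5714 -0.0785  0.0884] [2.2 0.3 4.1]
z 0.086 6.49 [ 0.5713 -0.0785  0.0865] [2.1 0.9 6.3]
z 0.0845 6.74 [ 0.5714 -0.0785  0.0862] [ 0.7  1.1 11.8]
z 0.083 6.99 [ 0.5719 -0.0789  0.0861] [-0.7 -0.  18.3]
```

Run:
```python
from h import *
f=lambda:float(np.dot(manip.current_wrist_force()[:2],ex))
cx=lambda:float((manip.current_position()[:2]-C)@ex)
for x in(-.025,.01,.045,.078):
    manip.move_linear(P(x,.083),velocity=.04); st(x,round(cx(),4),round(f(),1))
    if f()<-30 or manip.current_wrist_force()[2]<6: break
else:
    while x<.1:
        x+=.002; manip.move_linear(P(x,.083),velocity=.03); st(round(x,3),round(cx(),4),round(f(),1))
        if f()<-22: break
```

```text
-0.025 -0.0266 0.1 7.44 [ 0.5622 -0.0723  0.0861] [-0.6 -0.7 17.4]
0.01 0.0078 -1.8 8.47 [ 0.5338 -0.0529  0.0861] [ 0.1 -3.1 18.5]
0.045 0.0428 -0.1 9.49 [ 0.5049 -0.0333  0.086 ] [-0.9 -1.5 20.4]
0.078 0.0758 -0.8 10.47 [ 0.4776 -0.0147  0.086 ] [-0.3 -1.9 21.9]
0.08 0.0776 -1.0 10.72 [ 0.4761 -0.0137  0.086 ] [-1.  -3.2 21.4]
0.082 0.0796 -0.1 10.97 [ 0.4744 -0.0126  0.086 ] [-1.2 -2.  21.5]
0.084 0.0805 -3.7 11.22 [ 0.4737 -0.012   0.086 ] [ 0.8 -5.4 19.6]
0.086 0.081 -7.4 11.47 [ 0.4734 -0.0116  0.0861] [ 3.9 -7.5 16.4]
0.088 0.0822 -9.2 11.72 [ 0.4726 -0.0106  0.0861] [ 6.  -7.6 15.2]
0.09 0.084 -9.7 11.97 [ 0.4714 -0.0093  0.0862] [ 7.  -6.9 14.3]
0.092 0.0859 -9.8 12.22 [ 0.4699 -0.008   0.0862] [ 7.6 -6.2 13.3]
0.094 0.087 -11.3 12.47 [ 0.4691 -0.0072  0.0862] [ 8.1 -8.1 12.8]
0.096 0.0871 -16.9 12.72 [ 0.4691 -0.0072  0.0863] [ 11.7 -12.8   9.1]
0.098 0.0871 -22.3 12.97 [ 0.4691 -0.0071  0.0864] [ 15.3 -17.3   5.2]
```

The lid reached the stop at about 0.080: force rose, the tip slid on the button, then met the bar firmly at 0.087. Now I'll lift straight up while keeping a light push.

Run:
```python
from h import *
for z in(.086,.09,.094,.098):
    manip.move_linear(P(.0955,z),velocity=.03); st(z)
manip.hold(.3); st("h")
manip.move_linear(P(.088,.106),velocity=.05); st("up")
manip.move_linear(P(.085,.2)); manip.move_j([-1.166,0.32,1.565,0,1.257,-0.02]); st("away")
for c in("top","scene"): s=manip.snapshot(c); save(s,c+"2.png")
a=cv2.imread("pics/top2.png")[130:272,260:400]; b=cv2.imread("pics/scene2.png")[140:250,240:370]
h=np.zeros((480,800,3),np.uint8); h[:406,:400]=cv2.resize(a,(400,406),interpolation=2); h[:338,400:]=cv2.resize(b,(400,338),interpolation=2); cv2.imwrite("pics/c2.png",h)
```

```text
0.086 13.25 [ 0.469  -0.0071  0.0882] [ 13.8 -11.2   1.1]
0.09 13.53 [ 0.469  -0.0071  0.0917] [14.9 -9.6 -2.1]
0.094 13.82 [ 0.4687 -0.007   0.095 ] [ 15.3 -10.7  -8.4]
0.098 14.1 [ 0.4677 -0.0068  0.0986] [14.5 -9.6 -7.5]
h 14.4 [ 0.4677 -0.0068  0.0986] [14.  -9.5 -8.8]
up 14.77 [ 0.4661 -0.0081  0.1055] [0.3 0.  0.1]
away 17.57 [ 0.2378 -0.5232  0.2136] [-0.1 -0.1 -0.7]
```

View pics/c2.png

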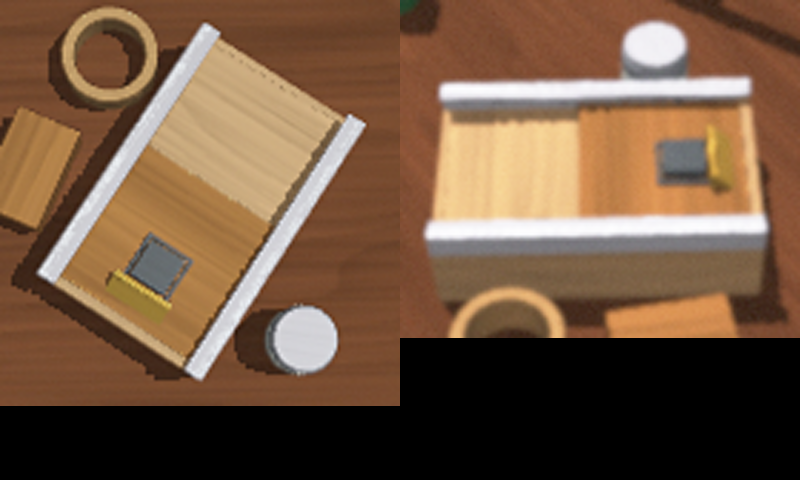

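Run:
```python
from h import *
h=[]
for n,x in(("0",-.0385),("2",.0815)):
    row=[]
    for c in("top","scene"):
        s=manip.snapshot(c); im=cv2.imread(f"pics/{c}{n}.png")
        ey=np.array([-ex[1],ex[0]]); q=[(a,b) for a,b in((-.05,-.05),(.05,-.05),(.05,.05),(-.05,.05))]
        src=np.float32([proj(s,[*(C+ex*(x+a)+ey*b),.094]) for a,b in q]); dst=np.float32([((a+.05)*2800,(b+.05)*2800) for a,b in q])
        row.append(cv2.warpPerspective(im,cv2.getPerspectiveTransform(src,dst),(280,280),flags=2))
    h.append(row)
for i,c in enumerate(("top","scene")):
    g=[cv2.cvtColor(h[k][i],6) for k in(0,1)]; r=cv2.matchTemplate(g[1],g[0][60:220,60:240],5); l=np.unravel_index(r.argmax(),r.shape); print(c,r.max(),"dx,dy mm",(l[1]-60)/2.8,(l[0]-60)/2.8)
cv2.imwrite("pics/cmp.png",np.vstack([np.hstack(r) for r in h]))
```

```text
top 0.9068974 dx,dy mm -1.4285714285714286 -0.35714285714285715
scene 0.96462804 dx,dy mm -2.142857142857143 0.0
```

View pics/cmp.png

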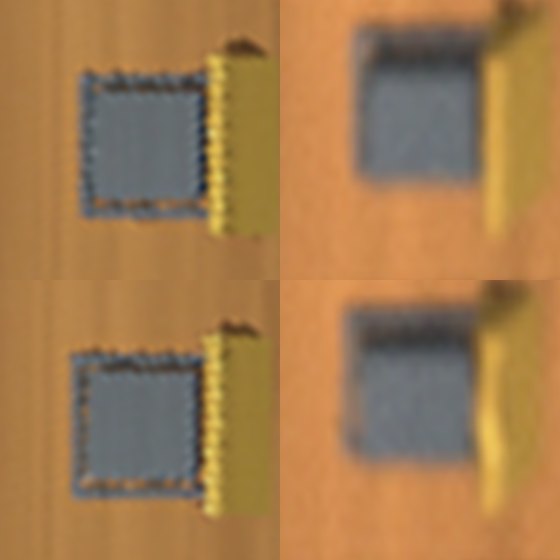

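The remaining −1.4 and −2.1 mm offsets match the parallax of lid-level texture rectified at button height (1.4 and 1.9 mm expected). That puts the lid travel at about 120 mm, with the button up and the lid against the stop.

```bash
python3 -c "
from workcell import manip
print(manip.hand_in())"
```

```text
the job is handed in; nothing more can be done
None
```

I pressed the button, slid the lid about 120 mm to the end stop and let the button spring up to lock it. The arm is clear and the job is handed in; I judged the lock from images and forces and did not test it by pulling the lid.

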